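Seat the stain jar lids and start the shaker

TASK

Get the staining jars on the bench shaker ready and start it: on two of the three jars the lid is standing proud, so with light fingertip pressure on its button push each proud lid straight down until it is fully home, in the order of the staining run: first on the jar further to the left and then on the one further to the right. Only when all the lids are home, so that nothing slops out, switch the shaker on by pressing the raised end of the console's rocker switch (the end away from you) fully down. Press gently and only with the fingertips: do not lift, tip or shift the jars, do not pull the lids off, and leave everything else where it stands.

Things in the scene. Friction and masses are not known exactly. Their poses are not given: they have to be found in the camera images.
- shaker: bench shaker, 390 (its y) x 180 mm (its x), fixed, may stand turned. Origin: centre of its underside. Foam-rubber mat, top 58 mm up (sinks 1 mm per 6 N), centred at y = +62 mm: the jars stand on it in a row along y at x about 0, between two padded bars 88 mm high at x = -45 and +45 mm. White console at the right end, y = -78 to -190 mm, top 84 mm up, with rocker switch, display and dial
- jar_a: glass staining jar with a flat round glass lid, 62 mm across; 101 mm tall to the lid's upper face and 111 mm to the top of the lid's 20 mm wide button when the lid is home. Loose, upright on the shaker's mat. Origin: centre of its underside; z up; its lid stands 9 to 15 mm proud at the start. The three jars stand in any order in the row, about 85 mm apart
- jar_a_lid (a joint): slide of this lid in its jar, in m: 0 = fully home on the rim, positive = standing that much too high. It slides stiffly (about 1 to 2 N to move), stays where it is left and stops hard at 0
- jar_a_top (a point): centre of the top of this lid's button (20 mm wide, 10 mm high): the spot to press; moves with the lid
- jar_b: glass staining jar with a flat round glass lid, 62 mm across; 101 mm tall to the lid's upper face and 111 mm to the top of the lid's 20 mm wide button when the lid is home. Loose, upright on the shaker's mat. Origin: centre of its underside; z up; its lid stands 9 to 15 mm proud at the start. The three jars stand in any order in the row, about 85 mm apart
- jar_b_lid (a joint): slide of this lid in its jar, in m: 0 = fully home on the rim, positive = standing that much too high. It slides stiffly (about 1 to 2 N to move), stays where it is left and stops hard at 0
- jar_b_top (a point): centre of the top of this lid's button (20 mm wide, 10 mm high): the spot to press; moves with the lid
- jar_c: glass staining jar with a flat round glass lid, 62 mm across; 101 mm tall to the lid's upper face and 111 mm to the top of the lid's 20 mm wide button when the lid is home. Loose, upright on the shaker's mat. Origin: centre of its underside; z up; its lid is already home at the start. The three jars stand in any order in the row, about 85 mm apart
- jar_c_lid (a joint): slide of this lid in its jar, in m: 0 = fully home on the rim, positive = standing that much too high. It slides stiffly (about 1 to 2 N to move), stays where it is left and stops hard at 0
- jar_c_top (a point): centre of the top of this lid's button (20 mm wide, 10 mm high): the spot to press; moves with the lid
- rocker (a joint): black rocker switch on the console, 54 mm long (along the shaker's x) and 25 mm wide, pivoted in the middle at shaker x = -26, y = -134 mm. Radians: about 0 = off, the end towards the back (shaker +x) stands up; 0.30 = fully on, that end pressed right down. Needs about 2 N near the end, stays where it is left and stops hard. The black bezel around it is 87 mm high, lower than the rocker's end in either position
- rocker_on_end (a point): spot to press on the rocker: on its upper face near the end towards the back (shaker +x), 20 mm from the pivot, marked by a small white dot; about 95 mm above the worktop when off, 89 mm when on; moves with the rocker
- slide_rack: wire staining rack with bail, 71x95x106 mm; a bystander, to be left where it is. Origin: centre of its underside
- beaker: small clear beaker, 68 mm tall; a bystander, to be left where it is. Origin: centre of its underside
- petri_dish: petri dish, 61 mm across, 15 mm tall; a bystander, to be left where it is. Origin: centre of its underside
- forceps: steel forceps, 127 mm long, lying on the worktop; a bystander, to be left where it is. Origin: centre of its underside
- marker: black marker pen, 126 mm long, lying on the worktop; a bystander, to be left where it is. Origin: centre of its underside
Not all that is in view belongs to the job. Leave any pink or yellow look-alike of the jar_a alone.

How it is judged:
By the outcome, as a careful person would: the job done as asked, in the order asked, and still so for the second after the job is handed in, with the robot touching nothing.
It also fails if it takes over 48 s, if anything falls off the work surface, if the arm or the gripper's body presses on something with over 40 N, if the wrist force passes 120 N, or if a joint passes its speed limit or range.

ROBOT

A 6-joint arm with a two-finger parallel gripper is mounted at the origin on a cart in front of the work surface, level with it; the furniture and walls round the work are solid. World frame = base frame: x ahead of the robot, y to its left, z up, the work surface at z = 0. Lengths are in m, angles in degrees, forces in N, time in s.
With the tool pointing down it reaches from about 0.375 to 0.9 m from the base axis. Payload 3.1 kg.
Tool frame: the origin (TCP) lies on the centre line of the jaws, within the pads' length; the fingertips stand 25 mm ahead of it and the grasp point (between the pads) lies 6 mm ahead of it; z points along the fingers, y is the line along which they close (so a half turn about z gives the same grasp; the last joint's range is limited). The gripper opens to 87 mm and grips with 3 to 60 N. Pads are 19 mm wide; open, the fingers measure 117 mm over their backs; the gripper's body (75 mm by 190 mm) begins 51 mm behind the grasp point.
Start: joints at [63.226, 30.224, 82.088, -0, 67.689, -10.227], TCP at [0.178, 0.599, 0.248] pointing down, gripper open.
Joint ranges: [-176.69, 176.69], [-43.24, 126.21], [12.49, 139.97], [-82, 262], [0, 151.66], [-163.58, 163.58]. Speed limits (degrees/s): [159.86, 159.86, 180, 180, 180, 180].

INTERFACE

Orientations are given as a 3x3 rotation matrix whose columns are the frame's x, y, z axes.
In Python, from rig import * gives the robot as it stands.
- The arm moves only by the tool step_arm, never from a script. Its argument "steps" is a list of rows, each a list of 7 numbers: the shift along the tool's x, y, z normalised to -1 to 1, where 1 is 0.3 m, then the turn, a rotation vector about the tool's x, y, z normalised to -1 to 1, where 1 is 45 degrees, then the gripper's target within -1 to 1 (shut at 1, half-way at 0, fully open at -1). A call has 1 to 8 rows; each row is the pose to reach, as a shift and turn from the pose commanded when the call began, along the tool's axes at that moment; what a row does not reach only later rows make up. A row lasts 1/12 s, in which the tool goes at most 41.7 mm and 7.16 degrees, less where a joint would pass 70% of its speed; a pose out of reach is approached as far as the arm can. A call with a number of a shift or a turn outside -1 to 1 is refused whole. A call with a gripper value outside its range is refused whole. The fingers move at their own pace and stop on an object; the grip force is fixed at half the most. Time passes only in rows, so rows that repeat a pose let the fingers close. It gives the time, the measured TCP pose, the force, the opening and the grip force at its end, in the units of the state.
- read_state(): the state, without advancing time (a new reading comes with each control period).
- capture(name): name is "scene" or "side" or "wrist"; returns a dict with "image" (420x560x3 uint8, red, green, blue), "vertical_fov" (degrees; the focal length in pixels is half the picture's height over the tangent of half this angle, whatever the lens; pixels are square), "cx", "cy" (the principal point, pixels), "k1" (the pictures are not rectified: a ray, as slopes to the right and down, at radius r is drawn at 1 + k1 r^2 times it, then the intrinsics apply), "world_from_camera" (4x4, takes a point from camera to world coordinates); the wrist camera has in their place "T_tool_cam" (4x4, takes a point from camera to tool coordinates, whose origin is the TCP and whose axes are the flange's). Camera axes: x right, y down, z forward; pixel columns grow to the right and rows downward; lengths in m; the calibration is good to about 2 mm. A picture is of the moment at which its call begins: read the wrist's pose just before it. There is no depth.
- hand_in(): hands the job in; it is judged then, once.
The state is a dict: "time_s": time; "joint_positions": joint angles; "qvel": joint speeds; "tau": joint torques, N m; "position": TCP position; "tcp_rot": TCP orientation; "force": force on the tool from outside, world axes, zero at the start; "moment": the same for the moment, N m; "opening": opening from 0.0 (shut) to 1.0 (fully open); "grasp_force": force on a finger pad.
Only numpy, scipy, OpenCV 4.12 (cv2) and the standard library are available. Lean on these libraries where they do the work, as an engineer would, in place of code of your own. Each camera call takes 0.05 s, during which the arm holds its last target. There are 200 camera calls.

## Working session

There is one attempt and no reset: what is moved stays moved. The work goes in short steps, Python scripts to look and compute and a tool call to move; the robot and the scene stay as the last step left them, time stands still between calls to the robot, and variables do not carry over. Pictures are saved under pics/ and viewed, at most 10 in all, crops included, and the job is handed in when it is done.

Besides the shell and the picture viewer there is one more tool, called after "Request:" as name([rows], argument=value, ...), one row to a line, values as JSON. step_arm: Moves the arm, as the interface text tells. Scaled input: -1 to 1 covers 0.3 m each way for a shift and 45 degrees each way for a turn. Its arguments: {"type":"object","properties":{"steps":{"type":"array"}},"required":["steps"]}

```bash
mkdir -p pics; cat > h.py <<'E'
from rig import *
import numpy as np, cv2
def grab(n,f):
    s=read_state(); c=capture(n); cv2.imwrite(f'pics/{f}.png',c['image'][:,:,::-1]); 
    if n=='wrist':
        T=np.eye(4);T[:3,:3]=s['tcp_rot'];T[:3,3]=s['position'];c['world_from_camera']=T@np.array(c['T_tool_cam'])
    np.save(f'pics/{f}.npy',{k:v for k,v in c.items()},allow_pickle=True); return c
def load(f): return np.load(f'pics/{f}.npy',allow_pickle=True).item()
def K(c):
    h=c['image'].shape[0]; f=h/2/np.tan(np.radians(c['vertical_fov'])/2)
    return np.array([[f,0,c['cx']],[0,f,c['cy']],[0,0,1.]])
def ray(c,u,v):
    p=cv2.undistortPoints(np.array([[[u,v]]],float),K(c),np.array([c['k1'],0,0,0.]))[0,0]
    T=np.array(c['world_from_camera']); return T[:3,3],T[:3,:3]@np.array([p[0],p[1],1])
def onz(c,u,v,z):
    o,d=ray(c,u,v); return o+d*(z-o[2])/d[2]
def tri(*obs):
    A=np.zeros((3,3));b=np.zeros(3)
    for c,u,v in obs:
        o,d=ray(c,u,v); d=d/np.linalg.norm(d);P=np.eye(3)-np.outer(d,d);A+=P;b+=P@o
    x=np.linalg.solve(A,b); 
    return x,[float(np.linalg.norm(np.cross(x-ray(c,u,v)[0],ray(c,u,v)[1]/np.linalg.norm(ray(c,u,v)[1])))) for c,u,v in obs]
def proj(c,p):
    T=np.linalg.inv(np.array(c['world_from_camera'])); 
    return cv2.projectPoints(np.array([p],float),cv2.Rodrigues(T[:3,:3])[0],T[:3,3],K(c),np.array([c['k1'],0,0,0.]))[0][0,0]
E
python3 - <<'E'
from h import *
a=grab('scene','s1');b=grab('side','d1')
for c in(a,b): print(np.round(c['world_from_camera'],3),c['vertical_fov'],c['k1'])
print({k:np.round(v,3) for k,v in read_state().items()})
E
```

```text
[[-2.020e-01 -8.370e-01  5.090e-01 -2.030e-01]
 [-9.790e-01  1.720e-01 -1.060e-01  1.670e-01]
 [ 1.000e-03 -5.200e-01 -8.540e-01  1.415e+00]
 [ 0.000e+00  0.000e+00  0.000e+00  1.000e+00]] 46.990843302736856 -0.12696221656692497
[[ 0.448 -0.715  0.536 -0.269]
 [-0.894 -0.37   0.254 -0.378]
 [ 0.017 -0.593 -0.805  1.342]
 [ 0.     0.     0.     1.   ]] 44.85152903274303 0.054066927394684564
{'time_s': np.float64(0.1), 'joint_positions': array([ 63.227,  30.274,  82.149,   0.   ,  67.689, -10.226]), 'qvel': array([ 0.069, -0.05 , -0.118,  0.066, -0.068,  0.01 ]), 'tau': array([ -0.   , -44.099, -17.715,   0.063,   0.053,  -0.   ]), 'position': array([0.178, 0.599, 0.247]), 'tcp_rot': array([[-0.959,  0.285, -0.001],
       [ 0.285,  0.959, -0.002],
       [ 0.   , -0.002, -1.   ]]), 'force': array([0.621, 0.1  , 0.398]), 'moment': array([ 0.02 , -0.036, -0.04 ]), 'grasp_force': np.float64(0.0), 'opening': np.float64(1.002)}
```

View pics/s1.png

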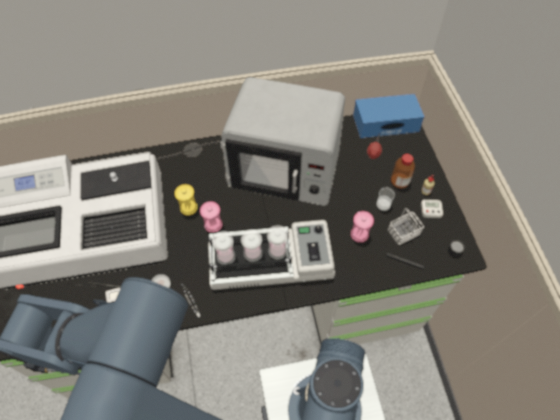

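View pics/d1.png

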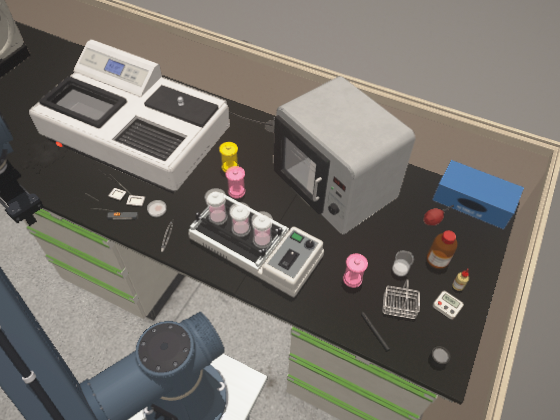

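The shaker is in the middle: jars in scene at about (223,245), (252,243), (279,238), console at (312,250); in side at (215,199), (240,214), (262,223), console at (290,255). Pink and yellow look-alikes stand off the shaker. Next I enlarge the shaker in both views.

```bash
python3 - <<'E'
from h import *
a=load('s1')['image'];b=load('d1')['image']
A=cv2.resize(a[215:295,200:340],None,fx=5.7,fy=5.7,interpolation=cv2.INTER_CUBIC)[:, :, ::-1]
B=cv2.resize(b[180:300,185:330],None,fx=5,fy=5,interpolation=cv2.INTER_CUBIC)[:,:,::-1]
cv2.imwrite('pics/ca.png',A);cv2.imwrite('pics/cb.png',B)
E
```

```text
(no output)
```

View pics/ca.png

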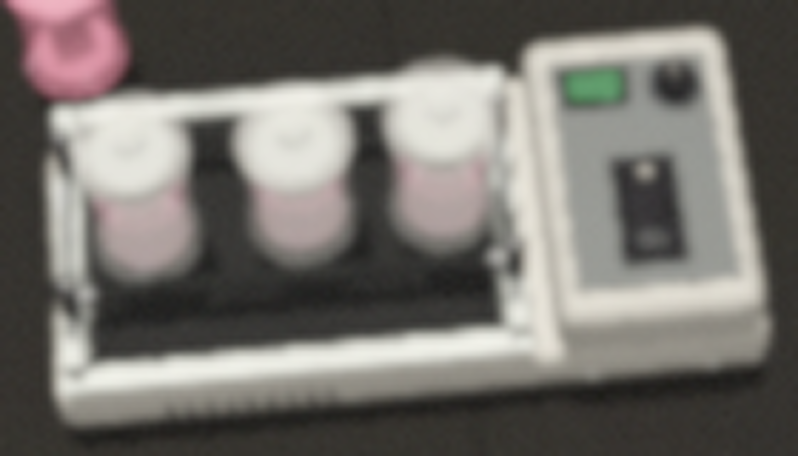

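View pics/cb.png

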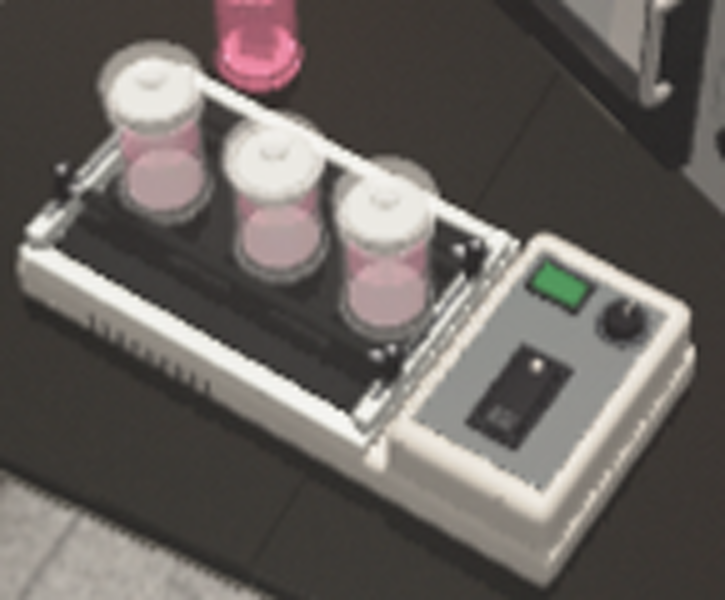

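Three glass jars with white lids; buttons in the scene crop at (128,140), (295,135), (443,110) and in the side crop at (151,76), (273,147), (385,195). The rocker's white dot is at (645,170) and (537,365). Triangulating these gives a first estimate, and a wrist view will refine it.

```bash
python3 - <<'E'
from h import *
a=load('s1');b=load('d1')
S=[(128,140),(295,135),(443,110),(645,170)];D=[(151,76),(273,147),(385,195),(537,365)]
for s,d in zip(S,D):
    x,r=tri((a,200+s[0]/5.7,215+s[1]/5.7),(b,185+d[0]/5,180+d[1]/5)); print(np.round(x,4),np.round(r,4))
c=grab('wrist','w0'); print(np.round(c['T_tool_cam'],3),c['vertical_fov'],c['k1'])
E
```

```text
[0.5044 0.1975 0.1667] [0.0011 0.0011]
[0.4961 0.1115 0.1575] [0.0021 0.0021]
[0.4897 0.0339 0.1668] [0.0018 0.0018]
[ 0.4727 -0.0747  0.0892] [0.001 0.001]
[[-0.001 -0.968 -0.252  0.067]
 [ 1.    -0.001 -0.001 -0.001]
 [ 0.    -0.252  0.968 -0.137]
 [ 0.     0.     0.     1.   ]] 68.83053798205543 0.002698855325132848
```

Request:
step_arm([
  [-0.633,-0.717,-0.187,0,0,0,1],
  [-0.633,-0.717,-0.187,0,0,0,1],
  [-0.633,-0.717,-0.187,0,0,0,1],
  [-0.633,-0.717,-0.187,0,0,0,1],
  [-0.633,-0.717,-0.187,0,0,0,1],
  [-0.633,-0.717,-0.187,0,0,0,1],
  [-0.633,-0.717,-0.187,0,0,0,1],
  [-0.633,-0.717,-0.187,0,0,0,1],
])

```text
time_s: 0.82
position: [0.3014, 0.3339, 0.3047]
tcp_rot: [[-0.957, 0.291, 0.003], [0.291, 0.957, -0.002], [-0.003, -0.001, -1.0]]
force: [-0.4, 0.5, 0.2]
opening: 0.48
grasp_force: 0.0
```

Request:
step_arm([
  [-0.633,-0.717,-0.187,0,0,-0.256,1],
  [-0.633,-0.717,-0.187,0,0,-0.256,1],
  [-0.633,-0.717,-0.187,0,0,-0.256,1],
  [-0.633,-0.717,-0.187,0,0,-0.256,1],
  [-0.633,-0.717,-0.187,0,0,-0.256,1],
  [-0.633,-0.717,-0.187,0,0,-0.256,1],
  [-0.633,-0.717,-0.187,0,0,-0.256,1],
  [-0.633,-0.717,-0.187,0,0,-0.256,1],
])

```text
time_s: 1.48
position: [0.423, 0.0741, 0.3611]
tcp_rot: [[-0.996, 0.093, 0.005], [0.093, 0.996, -0.003], [-0.005, -0.002, -1.0]]
force: [0.1, 0.6, 0.8]
opening: 0.011
grasp_force: 0.0
```

```bash
python3 - <<'E'
from h import *
c=grab('wrist','w1'); s=read_state(); print(s['time_s'],s['position'],np.round(s['tcp_rot'],3),s['opening'],s['force'],s['joint_positions'])
cv2.imwrite('pics/w1b.png',cv2.resize(c['image'][:,:,::-1],(784,588)))
E
```

```text
1.5333 [0.42251224 0.07493945 0.36072252] [[-0.996  0.093  0.004]
 [ 0.093  0.996 -0.002]
 [-0.004 -0.002 -1.   ]] 0.0028907037658418553 [ 0.73666497 -0.71365218  0.28356465] [-4.87296670e+00  6.64933591e+00  9.92536846e+01 -9.36429899e-02
  7.38744582e+01 -8.95046939e+01]
```

View pics/w1b.png

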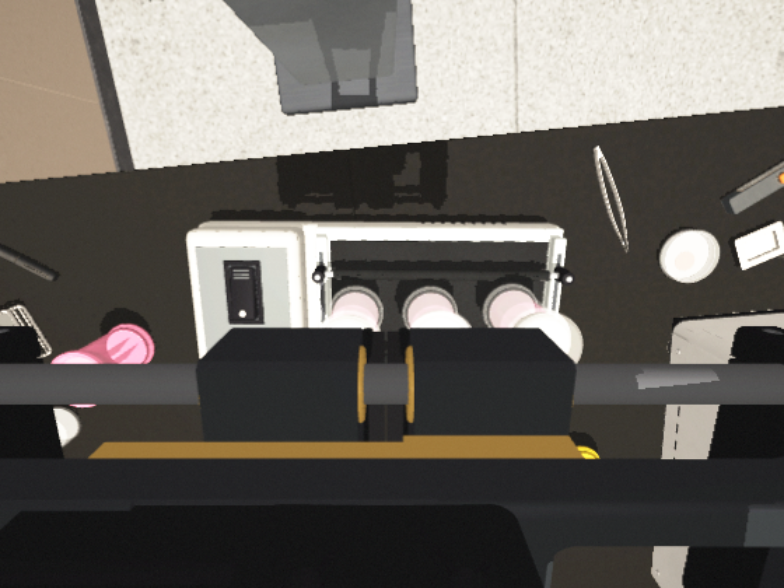

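The wrist view has the rocker at (243,290) with its dot at (242,313), but the fingers hide the lids. I move 10 cm ahead and take two views with a sideways baseline.

Request:
step_arm([
  [-0.32,0.23,0,0,0,0,1],
  [-0.32,0.23,0,0,0,0,1],
  [-0.32,0.23,0,0,0,0,1],
  [-0.32,0.23,0,0,0,0,1],
  [-0.32,0.23,0,0,0,0,1],
  [-0.32,0.23,0,0,0,0,1],
])

```text
time_s: 2.03
position: [0.5195, 0.1401, 0.3587]
tcp_rot: [[-0.996, 0.086, -0.003], [0.086, 0.996, 0.0], [0.003, -0.0, -1.0]]
force: [-0.3, 0.7, 0.0]
opening: 0.008
grasp_force: 0.0
```

```bash
python3 -c "
from h import *
grab('wrist','w2')"
```

Request:
step_arm([
  [0,-0.4,0,0,0,0,1],
  [0,-0.4,0,0,0,0,1],
  [0,-0.4,0,0,0,0,1],
  [0,-0.4,0,0,0,0,1],
  [0,-0.4,0,0,0,0,1],
  [0,-0.4,0,0,0,0,1],
])

```text
time_s: 2.58
position: [0.5097, 0.0196, 0.36]
tcp_rot: [[-0.996, 0.089, -0.0], [0.089, 0.996, 0.001], [0.0, 0.001, -1.0]]
force: [0.7, 0.2, 1.0]
opening: 0.006
grasp_force: 0.0
```

```bash
python3 - <<'E'
from h import *
c=grab('wrist','w3'); a=load('w2')
o=np.vstack([a['image'][0:230],c['image'][0:230]])[:,:,::-1]
cv2.imwrite('pics/w23.png',cv2.resize(o,None,fx=1.3,fy=1.3,interpolation=cv2.INTER_CUBIC))
E
```

```text
(no output)
```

View pics/w23.png

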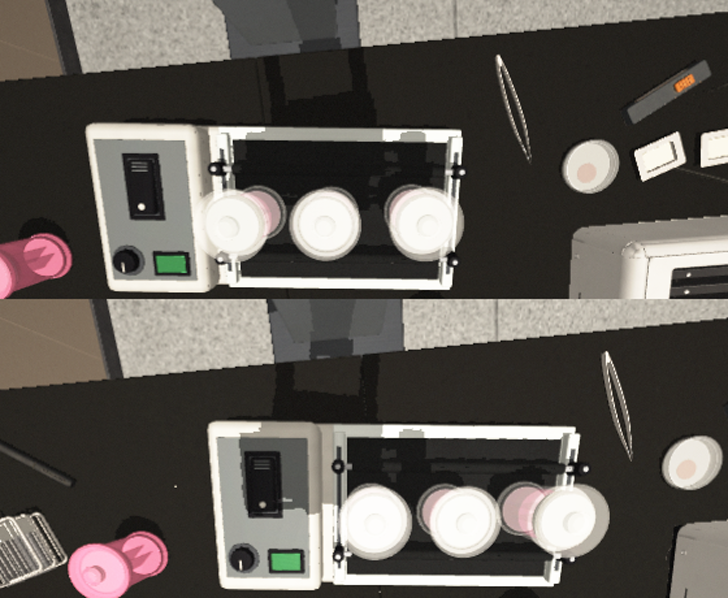

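Wrist views, from image left to right (right jar, middle jar, left jar): buttons at (229,227), (326,225), (427,227) above and (374,522), (466,521), (575,521) below. Rocker dots are at (141,207) and (262,505).

```bash
python3 - <<'E'
from h import *
a=load('w2');b=load('w3');s=load('s1');d=load('d1')
A=[(229,227),(326,225),(427,227),(141,207)];B=[(374,522),(466,521),(575,521),(262,505)]
crops=[]
for n,p,q in zip('RMLd',A,B):
    p=np.array(p)/1.3;q=(np.array(q)-299)/1.3
    x,r=tri((a,*p),(b,*q)); print(n,np.round(x,4),np.round(r,4),'scene',proj(s,x),'side',proj(d,x))
def enh(c,p,bounds=36):
    u,v=map(int,p); g=c['image'][v-30:v+30,u-33:u+33,1].astype(float)
    g=np.clip((g-205)/50,0,1)*255
    g=cv2.resize(g.astype(np.uint8),None,fx=4,fy=4,interpolation=cv2.INTER_CUBIC); print(u-33,v-30)
    return g
o=np.vstack([np.hstack([enh(a,np.array(p)/1.3) for p in A[:3]]),np.hstack([enh(b,(np.array(q)-[0,299])/1.3) for q in B[:3]])])
cv2.imwrite('pics/e.png',o);print(o.shape)
E
```

```text
R [0.4177 0.2507 0.8113] [0.0016 0.0016] scene [161.20501217 107.71096444] side [136.29190394  -2.19604677]
M [0.4135 0.1729 0.8004] [0.001 0.001] scene [206.75159971 106.77167524] side [171.61956908  16.31127734]
L [0.4036 0.0935 0.8151] [0.0017 0.0017] scene [251.88675374  97.86998546] side [205.32899974  24.12136451]
d [0.44   0.2963 0.7735] [0.0004 0.0004] scene [139.73450375 117.7703278 ] side [127.82556004   4.31939443]
143 144
217 143
295 144
254 141
325 140
409 140
(480, 792)
```

View pics/e.png

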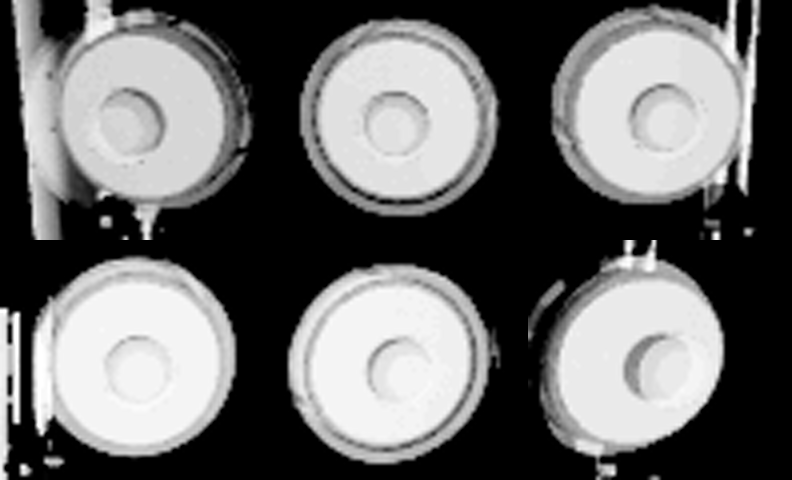

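```bash
python3 - <<'E'
from h import *
a=load('w2');b=load('w3');s=load('s1');d=load('d1')
A=[(143+129/4,144+124/4),(217+133/4,143+124/4),(295+140/4,144+119/4),(141/1.3,207/1.3)]
B=[(254+138/4,141+131/4),(325+141/4,140+131/4),(409+145/4,140+126/4),(262/1.3,206/1.3)]
for n,p,q in zip('RMLd',A,B):
    x,r=tri((a,*p),(b,*q)); print(n,np.round(x,4),np.round(r,4),'scene',proj(s,x),'side',proj(d,x))
    for z in((.169,.181) if n!='d' else (.095,)): print('   ',z,onz(a,*p,z)[:2],onz(b,*q,z)[:2])
E
```

```text
R [0.4915 0.0344 0.1714] [0.0001 0.0001] scene [277.42847696 232.4591421 ] side [261.78785219 218.04950982]
    0.169 [0.49167751 0.03360314] [0.49194516 0.03447516]
    0.181 [0.49026028 0.03768315] [0.49014584 0.03410834]
M [0.4988 0.1132 0.1621] [0.0002 0.0002] scene [250.94744532 236.56049721] side [239.06606919 208.17705092]
    0.169 [0.49761592 0.11389384] [0.49784834 0.11138833]
    0.181 [0.49598094 0.1150297 ] [0.49583328 0.10821063]
L [0.5033 0.1977 0.1774] [0.0001 0.0001] scene [222.05168618 237.74848134] side [214.4430554 193.4336868]
    0.169 [0.50480723 0.19908434] [0.50476495 0.20224683]
    0.181 [0.50290855 0.1970964 ] [0.50249711 0.19574861]
d [ 0.4727 -0.0744  0.0952] [0.0002 0.0002] scene [313.14571562 243.60231801] side [292.17872309 252.11377253]
    0.095 [ 0.47251978 -0.07444777] [ 0.47287976 -0.07443487]
```

The middle jar's button is 9–15 mm lower than its neighbours, so it is jar_c (home) and the right and left jars are proud. Left comes first. I hover over it.

Request:
step_arm([
  [0.079,0.582,0,0,0,0,1],
  [0.079,0.582,0,0,0,0,1],
  [0.079,0.582,0,0,0,0,1],
  [0.079,0.582,0,0,0,0,1],
  [0.079,0.582,0.2,0,0,0,1],
  [0.079,0.582,0.4,0,0,0,1],
  [0.079,0.582,0.4,0,0,0,1],
  [0.079,0.582,0.4,0,0,0,1],
])

```text
time_s: 3.3
position: [0.4963, 0.1966, 0.2331]
tcp_rot: [[-0.996, 0.084, -0.016], [0.084, 0.996, -0.002], [0.015, -0.004, -1.0]]
force: [-0.9, 0.2, 0.2]
opening: 0.004
grasp_force: 0.0
```

```bash
python3 - <<'E'
from h import *
s=read_state();print(s['time_s'],s['position'],np.round(s['tcp_rot'],4),s['force'])
E
```

```text
3.3 [0.49627484 0.19663371 0.23314478] [[-0.9963  0.084  -0.0157]
 [ 0.0841  0.9965 -0.0023]
 [ 0.0154 -0.0036 -0.9999]] [-0.85948608  0.24197333  0.22411128]
```

Request:
step_arm([
  [0,0,0,0,0,0,1],
  [0,0,0,0,0,0,1],
  [0,0,0,0,0,0,1],
  [0,0,0,0,0,0,1],
])

```text
time_s: 3.63
position: [0.504, 0.1955, 0.2424]
tcp_rot: [[-0.996, 0.088, 0.005], [0.088, 0.996, 0.001], [-0.005, 0.001, -1.0]]
force: [-0.8, -0.2, 0.4]
opening: 0.006
grasp_force: 0.0
```

Request:
step_arm([
  [0,0,0.03,0,0,0,1],
  [0,0,0.06,0,0,0,1],
  [0,0,0.08,0,0,0,1],
  [0,0,0.1,0,0,0,1],
  [0,0,0.11,0,0,0,1],
  [0,0,0.11,0,0,0,1],
  [0,0,0.11,0,0,0,1],
])

```text
time_s: 4.22
position: [0.5023, 0.1953, 0.2063]
tcp_rot: [[-0.996, 0.088, -0.001], [0.088, 0.996, -0.0], [0.001, -0.0, -1.0]]
force: [0.1, 1.0, 0.3]
opening: 0.01
grasp_force: 0.0
```

Request:
step_arm([
  [0,0,0.007,0,0,0,1],
  [0,0,0.013,0,0,0,1],
  [0,0,0.02,0,0,0,1],
  [0,0,0.02,0,0,0,1],
  [0,0,0.02,0,0,0,1],
])

```text
time_s: 4.63
position: [0.5024, 0.1953, 0.2007]
tcp_rot: [[-0.996, 0.088, 0.0], [0.088, 0.996, -0.0], [-0.0, -0.0, -1.0]]
force: [0.1, -0.3, -0.6]
opening: 0.002
grasp_force: 0.1
```

Request:
step_arm([
  [0,0,0.004,0,0,0,1],
  [0,0,0.008,0,0,0,1],
  [0,0,0.012,0,0,0,1],
  [0,0,0.012,0,0,0,1],
  [0,0,0.012,0,0,0,1],
])

```text
time_s: 5.05
position: [0.5024, 0.1953, 0.197]
tcp_rot: [[-0.996, 0.088, -0.0], [0.088, 0.996, 0.0], [0.0, 0.0, -1.0]]
force: [0.1, 0.3, 0.0]
opening: 0.008
grasp_force: 0.1
```

Request:
step_arm([
  [0,0,0.003,0,0,0,1],
  [0,0,0.006,0,0,0,1],
  [0,0,0.008,0,0,0,1],
  [0,0,0.008,0,0,0,1],
])

```text
time_s: 5.38
position: [0.5024, 0.1953, 0.1946]
tcp_rot: [[-0.996, 0.088, -0.0], [0.088, 0.996, -0.0], [0.0, -0.0, -1.0]]
force: [1.3, 0.7, 0.4]
opening: 0.003
grasp_force: 0.4
```

Request:
step_arm([
  [0,0,0.003,0,0,0,1],
  [0,0,0.005,0,0,0,1],
  [0,0,0.005,0,0,0,1],
])

```text
time_s: 5.63
position: [0.5025, 0.1954, 0.1936]
tcp_rot: [[-0.996, 0.088, 0.0], [0.088, 0.996, 0.0], [-0.0, 0.0, -1.0]]
force: [-0.4, 0.1, 4.4]
opening: 0.006
grasp_force: 2.2
```

```bash
python3 - <<'E'
from h import *
s=read_state();print(s['time_s'],s['position'],s['force'],s['moment'])
c=grab('side','d2');grab('scene','s2');s=read_state();print(s['force'],s['moment'])
d=load('d1')
o=np.hstack([x['image'][175:265,185:285,::-1] for x in(d,c)])
cv2.imwrite('pics/d2c.png',cv2.resize(o,None,fx=4,fy=4,interpolation=cv2.INTER_CUBIC))
E
```

```text
5.6333 [0.50247092 0.19538691 0.1935789 ] [-0.40343517  0.10797535  4.44852562] [-0.03304301  0.071918    0.00548117]
[-0.68919657 -0.31654166  3.94795374] [ 0.03415043  0.14097059 -0.01441223]
```

View pics/d2c.png

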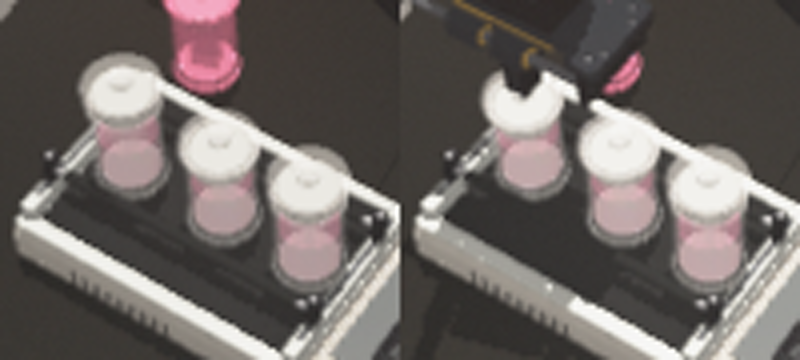

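The left lid now sits visibly lower under the fingertips at about (525,95), and force jumped to 4.4 N at tip z = 168.6 mm, which is the home height. One small extra press to confirm, then retract.

Request:
step_arm([
  [0,0,0.002,0,0,0,1],
  [0,0,0.003,0,0,0,1],
  [0,0,0.003,0,0,0,1],
])

```text
time_s: 5.98
position: [0.5026, 0.1954, 0.193]
tcp_rot: [[-0.996, 0.088, 0.001], [0.088, 0.996, 0.0], [-0.001, 0.0, -1.0]]
force: [-2.2, 0.1, 6.7]
opening: 0.009
grasp_force: 3.6
```

Request:
step_arm([
  [0,0,-0.01,0,0,0,1],
  [0,0,-0.03,0,0,0,1],
  [0,0,-0.08,0,0,0,1],
  [0,0,-0.13,0,0,0,1],
  [0,0,-0.16,0,0,0,1],
  [0,0,-0.16,0,0,0,1],
  [0,0,-0.16,0,0,0,1],
])

```text
time_s: 6.57
position: [0.5024, 0.1953, 0.2405]
tcp_rot: [[-0.996, 0.088, 0.001], [0.088, 0.996, 0.0], [-0.001, 0.0, -1.0]]
force: [0.6, -0.2, -0.9]
opening: 0.006
grasp_force: 0.0
```

Request:
step_arm([
  [0,-0.1,0,0,0,0,1],
  [0,-0.22,0,0,0,0,1],
  [0,-0.34,0,0,0,0,1],
  [0,-0.44,0,0,0,0,1],
  [-0.007,-0.534,0,0,0,0,1],
  [-0.007,-0.534,0,0,0,0,1],
  [-0.007,-0.534,0,0,0,0,1],
  [-0.007,-0.534,0,0,0,0,1],
])

```text
time_s: 7.23
position: [0.4899, 0.0359, 0.2396]
tcp_rot: [[-0.996, 0.088, -0.002], [0.088, 0.996, 0.001], [0.002, 0.001, -1.0]]
force: [0.2, 0.7, -0.2]
opening: 0.003
grasp_force: 0.0
```

Request:
step_arm([
  [0,0,0.02,0,0,0,1],
  [0,0,0.05,0,0,0,1],
  [0,0,0.08,0,0,0,1],
  [0,0,0.1,0,0,0,1],
  [0,0,0.11,0,0,0,1],
  [0,0,0.115,0,0,0,1],
  [0,0,0.12,0,0,0,1],
  [0,0,0.12,0,0,0,1],
])

```text
time_s: 7.9
position: [0.4904, 0.0357, 0.2042]
tcp_rot: [[-0.996, 0.088, -0.0], [0.088, 0.996, 0.0], [0.0, 0.0, -1.0]]
force: [-0.6, 0.8, -0.1]
opening: 0.006
grasp_force: 0.0
```

Request:
step_arm([
  [0,0,0.005,0,0,0,1],
  [0,0,0.01,0,0,0,1],
  [0,0,0.015,0,0,0,1],
  [0,0,0.02,0,0,0,1],
  [0,0,0.025,0,0,0,1],
  [0,0,0.03,0,0,0,1],
  [0,0,0.03,0,0,0,1],
])

```text
time_s: 8.48
position: [0.4905, 0.0355, 0.1951]
tcp_rot: [[-0.996, 0.088, 0.0], [0.088, 0.996, -0.0], [-0.0, -0.0, -1.0]]
force: [0.1, -0.0, 1.2]
opening: 0.005
grasp_force: 0.3
```

Request:
step_arm([
  [0,0,0.003,0,0,0,1],
  [0,0,0.005,0,0,0,1],
  [0,0,0.005,0,0,0,1],
])

```text
time_s: 8.73
position: [0.4907, 0.0355, 0.194]
tcp_rot: [[-0.996, 0.088, 0.001], [0.088, 0.996, -0.0], [-0.001, -0.0, -1.0]]
force: [-0.1, -0.2, 2.2]
opening: 0.005
grasp_force: 1.1
```

Request:
step_arm([
  [0,0,0.001,0,0,0,1],
  [0,0,0.002,0,0,0,1],
  [0,0,0.003,0,0,0,1],
  [0,0,0.003,0,0,0,1],
])

```text
time_s: 9.07
position: [0.4907, 0.0355, 0.1934]
tcp_rot: [[-0.996, 0.088, 0.001], [0.088, 0.996, -0.0], [-0.001, -0.0, -1.0]]
force: [-0.6, -0.0, 5.7]
opening: 0.006
grasp_force: 2.7
```

Request:
step_arm([
  [0,0,0.001,0,0,0,1],
  [0,0,0.001,0,0,0,1],
  [0,0,0.001,0,0,0,1],
])

```text
time_s: 9.32
position: [0.4908, 0.0355, 0.1932]
tcp_rot: [[-0.996, 0.088, 0.001], [0.088, 0.996, -0.0], [-0.001, -0.0, -1.0]]
force: [-0.1, -0.6, 6.3]
opening: 0.004
grasp_force: 3.1
```

Force again steps to 5.7–6.3 N at home height, so the right lid is home. Retract, then turn 90° so the wide gripper body stays clear of the jars when pressing the rocker.

Request:
step_arm([
  [0,0,-0.01,0,0,0,1],
  [0,0,-0.03,0,0,0,1],
  [0,0,-0.1,0,0,0,1],
  [0,0,-0.2,0,0,0,1],
  [0,0,-0.3,0,0,0,1],
  [0,0,-0.35,0,0,0,1],
  [0,0,-0.35,0,0,0,1],
  [0,0,-0.35,0,0,0,1],
])

```text
time_s: 9.98
position: [0.4902, 0.0356, 0.2981]
tcp_rot: [[-0.996, 0.088, 0.001], [0.088, 0.996, -0.0], [-0.001, -0.0, -1.0]]
force: [0.2, 0.8, -0.6]
opening: 0.003
grasp_force: 0.0
```

Request:
step_arm([
  [0,-0.36,0,0,0,1,1],
  [0,-0.36,0,0,0,1,1],
  [0,-0.36,0,0,0,1,1],
  [0,-0.36,0,0,0,1,1],
  [0,-0.36,0,0,0,1,1],
  [0,-0.36,0,0,0,1,1],
  [0,-0.36,0,0,0,1,1],
  [0,-0.36,0,0,0,1,1],
])

```text
time_s: 10.65
position: [0.4796, -0.0717, 0.2956]
tcp_rot: [[-0.642, 0.767, -0.005], [0.767, 0.642, 0.002], [0.004, -0.002, -1.0]]
force: [0.2, 0.3, 0.3]
opening: 0.004
grasp_force: 0.0
```

Request:
step_arm([
  [0,0,0,0,0,1,1],
  [0,0,0,0,0,1,1],
  [0,0,0,0,0,1,1],
  [0,0,0,0,0,1,1],
  [0,0,0,0,0,1,1],
  [0,0,0,0,0,1,1],
  [0,0,0,0,0,1,1],
  [0,0,0,0,0,1,1],
])

```text
time_s: 11.32
position: [0.4801, -0.0716, 0.2963]
tcp_rot: [[0.087, 0.996, -0.003], [0.996, -0.087, 0.001], [0.001, -0.003, -1.0]]
force: [0.6, 0.1, 0.8]
opening: 0.005
grasp_force: 0.0
```

```bash
python3 - <<'E'
from h import *
s=read_state();print(s['time_s'],s['joint_positions'])
c=grab('wrist','w4');print(np.round(c['world_from_camera'],4))
a=load('d1');d=grab('side','d3')
top=cv2.resize(c['image'][:,:,::-1],(448,336))
x=cv2.resize(d['image'][180:264,185:297,::-1],(448,336),interpolation=cv2.INTER_CUBIC)
cv2.imwrite('pics/w4b.png',cv2.resize(np.hstack([top,x]),(800,300)))
E
```

```text
11.3167 [-2.17004665e+01  1.59350407e+01  9.79385830e+01 -4.94395877e-03
  6.63129994e+01 -1.67195130e+01]
[[ 0.9961 -0.0846 -0.0253  0.4878]
 [-0.0883 -0.9641 -0.2504 -0.0045]
 [-0.0032  0.2516 -0.9678  0.4337]
 [ 0.      0.      0.      1.    ]]
```

View pics/w4b.png

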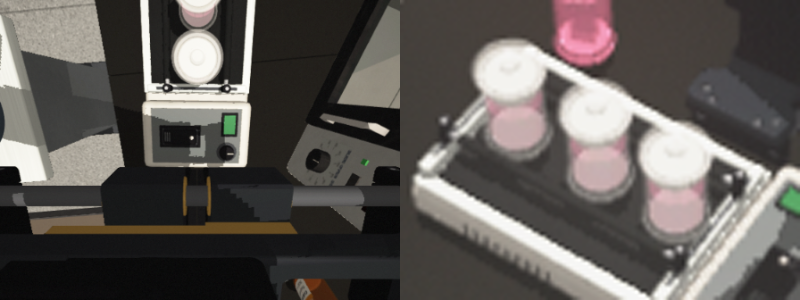

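All three lids now look level in the side view, at about (510,60), (597,105), (675,150). The dot is at (192,138) in the wrist half. I check the dot's position and the microwave clearance.

```bash
python3 - <<'E'
from h import *
c=load('w4');s=load('s1');d=load('d1')
g=c['image'][:,:,1].astype(int)[183:203,259:279]; m=(g>150); v,u=np.nonzero(m); print(len(u),u.mean()+259,v.mean()+183)
print(onz(c,u.mean()+259,v.mean()+183,.095))
for z in(0,.03):print(onz(s,325,203,z),onz(s,228,180,z),onz(d,350,223,z),onz(d,274,152,z))
E
```

```text
17 268.29411764705884 192.88235294117646
[ 0.47274012 -0.07468     0.095     ]
[ 0.66969686 -0.17047307  0.        ] [0.83644444 0.14780015 0.        ] [ 0.7172694  -0.17009851  0.        ] [0.88645046 0.19386772 0.        ]
[ 0.65120601 -0.16331233  0.03      ] [0.81441946 0.14821526 0.03      ] [ 0.69521906 -0.17473674  0.03      ] [0.86061738 0.18109151 0.03      ]
```

Request:
step_arm([
  [-0.012,0,0.1,0,0,0,1],
  [-0.012,0,0.2,0,0,0,1],
  [-0.012,0,0.3,0,0,0,1],
  [-0.012,0,0.4,0,0,0,1],
  [-0.012,0,0.47,0,0,0,1],
  [-0.012,0,0.52,0,0,0,1],
  [-0.012,0,0.54,0,0,0,1],
  [-0.012,0,0.54,0,0,0,1],
])

```text
time_s: 12.08
position: [0.4796, -0.0752, 0.1341]
tcp_rot: [[0.087, 0.996, -0.004], [0.996, -0.087, 0.002], [0.001, -0.004, -1.0]]
force: [-0.7, 0.5, -0.2]
opening: 0.005
grasp_force: 0.0
```

Request:
step_arm([
  [0,0,0,0,0,0,1],
  [0,0,0,0,0,0,1],
  [0,0,0,0,0,0,1],
])

```text
time_s: 12.33
position: [0.4814, -0.0759, 0.1367]
tcp_rot: [[0.087, 0.996, 0.002], [0.996, -0.087, -0.001], [-0.001, 0.002, -1.0]]
force: [-0.1, 0.9, 0.1]
opening: 0.009
grasp_force: 0.0
```

Request:
step_arm([
  [0,0,0.015,0,0,0,1],
  [0,0,0.03,0,0,0,1],
  [0,0,0.04,0,0,0,1],
  [0,0,0.05,0,0,0,1],
  [0,0,0.055,0,0,0,1],
  [0,0,0.06,0,0,0,1],
  [0,0,0.06,0,0,0,1],
])

```text
time_s: 12.92
position: [0.4808, -0.0757, 0.1174]
tcp_rot: [[0.088, 0.996, -0.0], [0.996, -0.088, -0.0], [-0.0, -0.0, -1.0]]
force: [0.1, -0.2, 0.3]
opening: 0.004
grasp_force: 0.0
```

Request:
step_arm([
  [0,0,0.003,0,0,0,1],
  [0,0,0.006,0,0,0,1],
  [0,0,0.006,0,0,0,1],
])

```text
time_s: 13.17
position: [0.4809, -0.0757, 0.1159]
tcp_rot: [[0.088, 0.996, 0.0], [0.996, -0.088, -0.0], [-0.0, 0.001, -1.0]]
force: [0.6, -1.0, 1.3]
opening: 0.008
grasp_force: 0.4
```

Request:
step_arm([
  [0,0,0.002,0,0,0,1],
  [0,0,0.003,0,0,0,1],
  [0,0,0.003,0,0,0,1],
])

```text
time_s: 13.42
position: [0.4809, -0.0757, 0.115]
tcp_rot: [[0.088, 0.996, 0.001], [0.996, -0.088, -0.0], [-0.0, 0.001, -1.0]]
force: [1.2, 0.2, 1.7]
opening: 0.003
grasp_force: 0.7
```

Request:
step_arm([
  [0,0,0.002,0,0,0,1],
  [0,0,0.003,0,0,0,1],
  [0,0,0.003,0,0,0,1],
])

```text
time_s: 13.67
position: [0.4809, -0.0757, 0.1141]
tcp_rot: [[0.088, 0.996, 0.001], [0.996, -0.088, -0.0], [-0.0, 0.001, -1.0]]
force: [1.3, 0.2, 1.2]
opening: 0.005
grasp_force: 0.8
```

Request:
step_arm([
  [0,0,0.001,0,0,0,1],
  [0,0,0.002,0,0,0,1],
  [0,0,0.002,0,0,0,1],
])

```text
time_s: 13.92
position: [0.4809, -0.0757, 0.1139]
tcp_rot: [[0.088, 0.996, 0.001], [0.996, -0.088, -0.0], [-0.0, 0.001, -1.0]]
force: [1.2, 0.4, 5.3]
opening: 0.009
grasp_force: 2.6
```

Request:
step_arm([
  [0,0,0.001,0,0,0,1],
  [0,0,0.002,0,0,0,1],
  [0,0,0.002,0,0,0,1],
])

```text
time_s: 14.17
position: [0.4809, -0.0757, 0.1137]
tcp_rot: [[0.088, 0.996, 0.001], [0.996, -0.088, -0.0], [-0.0, 0.001, -1.0]]
force: [0.9, 0.5, 9.0]
opening: 0.005
grasp_force: 4.5
```

The rocker reaches its hard stop (9 N at tip z = 88.7 mm, above the bezel). Retract straight up and verify.

Request:
step_arm([
  [0,0,-0.01,0,0,0,1],
  [0,0,-0.04,0,0,0,1],
  [0,0,-0.12,0,0,0,1],
  [0,0,-0.22,0,0,0,1],
  [0,0,-0.34,0,0,0,1],
  [0,0,-0.46,0,0,0,1],
  [0,0,-0.6,0,0,0,1],
  [0,0,-0.6,0,0,0,1],
])

```text
time_s: 14.83
position: [0.4839, -0.0767, 0.3003]
tcp_rot: [[0.087, 0.996, 0.013], [0.996, -0.087, -0.005], [-0.004, 0.013, -1.0]]
force: [0.8, -0.2, 0.2]
opening: 0.007
grasp_force: 0.0
```

```bash
python3 - <<'E'
from h import *
s=read_state();print(s['time_s'],s['position'],s['force'])
c=grab('wrist','w5');d=load('w4');e=grab('side','d4');f=load('d1')
r=lambda i:cv2.resize(i[:,:,::-1],(400,300),interpolation=cv2.INTER_CUBIC)
o=np.vstack([np.hstack([r(d['image'][130:250,190:350]),r(c['image'][130:250,190:350])]),np.hstack([r(f['image'][180:285,185:325]),r(e['image'][180:285,185:325])])])
cv2.imwrite('pics/fin.png',o)
E
```

```text
14.8333 [ 0.48388793 -0.07670244  0.30030169] [ 0.81944216 -0.18340347  0.16407293]
```

View pics/fin.png

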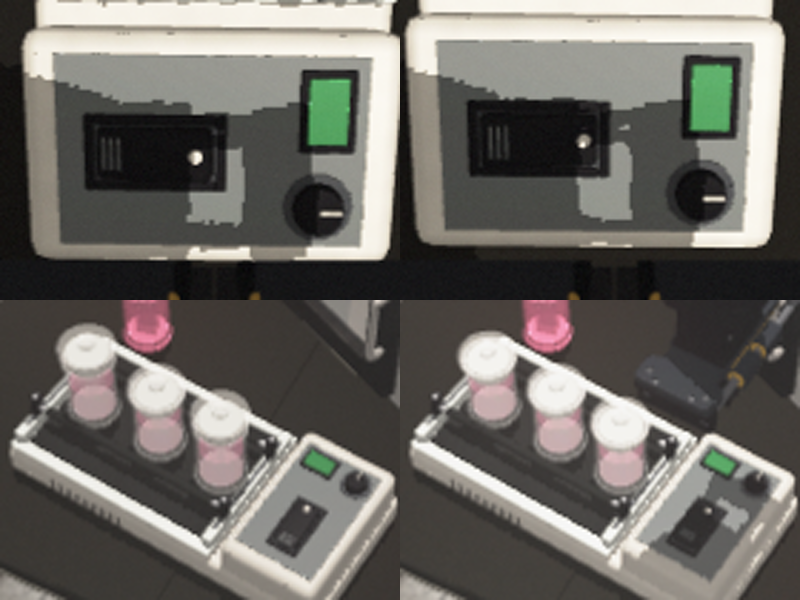

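The jars stand unmoved with their lids level, in the lower right at about (485,350), (555,390), (620,425). The rocker's dot end, upper right at (583,141), has sunk into its bezel, and the gripper touches nothing. The force steps confirm the hard stops, so I hand in.

```bash
python3 -c "
from rig import *
print(hand_in())"
```

```text
the job is handed in; nothing more can be done
None
```

I pressed the left lid home and then the right one, then pressed the shaker's rocker to its hard stop. I handed the job in at about 15 s with the gripper touching nothing; no verdict came back.

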